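# Put the brush away and close the tool chest

### The arm

A 6-joint arm with a two-finger parallel gripper is mounted at the origin on the work surface. World frame = base frame: x ahead of the robot, y to its left, z up, the work surface at z = 0. Lengths are in m, angles in rad, forces in N, time in s.
With the tool pointing down it reaches from about 0.35 to 0.925 m from the base axis. Payload 6.4 kg.
Tool frame: the origin (TCP) lies on the centre line of the jaws, within the pads' length; the fingertips stand 25 mm ahead of it and the grasp point (between the pads) lies 6 mm ahead of it (robot.tcp_to_tips is the distance from the TCP to the fingertips, in m); z points along the fingers, y is the line along which they close (so a half turn about z gives the same grasp; the last joint's range is limited). The gripper opens to 85 mm and grips with 20 to 120 N. Pads are 22 mm wide; open, the fingers measure 114 mm over their backs; the gripper's body (76 mm by 85 mm) begins 54 mm behind the grasp point. The pads swing forward as they close: fully open they stand 13 mm farther back than shut.
Start: joints at [-1.315, 0.245, 1.558, -0, 1.339, -0.174], TCP at [0.271, -0.591, 0.256] pointing down, gripper open.
Joint ranges: [-3.13, 3.13], [-1.02, 2.26], [0.13, 2.54], [-0.95, 4.09], [0.21, 2.88], [-2.74, 2.74]. Speed limits (rad/s): [2.57, 2.57, 3.14, 3.14, 3.14, 3.14].

### API

Orientations are given as a unit quaternion [w, x, y, z].
In Python, from bench import robot gives the robot as it stands.
- The arm moves only by the shell command python3 -m creep 'ROWS' [OPENING] [FORCE]. ROWS is a JSON object of lists of equal length, an entry for each row: "slide": the shift along the tool's x, y, z in mm, a list of three; "turn": the turn about the tool's z in rad. A call has 1 to 8 rows; each row shifts and turns the commanded pose from where the row before left it, along the tool's axes as they then stand; what a row does not reach is not made up. A row lasts 1/10 s, in which the tool goes at most 50 mm and 8.59 degrees, less where a joint would pass 70% of its speed; a pose out of reach is approached as far as the arm can. A call with a gripper value outside its range is refused whole. OPENING is the finger opening in mm, from 0 to 85.4, set as the call begins (- or left out, the last holds). The fingers move at their own pace and stop on an object; FORCE is the grip in N (left out, the last holds). Time passes only in rows, so rows that do not move let the fingers close. It gives the time, the measured TCP pose, the force, the opening and the grip force at its end, in the units of the state.
- robot.get_obs(): the state, without advancing time (a new reading comes with each control period).
- robot.read_camera(name): name is "scene" or "top"; returns a dict with "image" (420x560x3 uint8, red, green, blue), "z_map" (420x560 float32, m along the optical axis (not along the pixel's ray), 0 where there is no reading), "K" (3x3 intrinsics, pixels), "rvec" (rotation vector, rad) and "tvec" (3), from world to camera coordinates, as OpenCV has them. Camera axes: x right, y down, z forward; pixel columns grow to the right and rows downward; lengths in m; the calibration is good to about 2 mm. A picture is of the moment at which its call begins.
- robot.job_done(): hands the job in; it is judged then, once.
The state is a dict: "time": time; "joints": joint angles; "qvel": joint speeds; "joint_torque": joint torques, N m; "tool_pos": TCP position; "eef_rot": TCP orientation; "force": force on the tool from outside, world axes, zero at the start; "ft_torque": the same for the moment, N m; "grip_width": finger opening in m; "grip_force": force on a finger pad.
Only numpy, scipy, OpenCV 4.12 (cv2) and the standard library are available. Lean on these libraries where they do the work, as an engineer would, in place of code of your own. Each camera call takes 0.05 s, during which the arm holds its last target. There are 200 camera calls.

### The job

Lay the flat brush in the long shallow front compartment of the open plywood tool chest. Then press the knee of the locked folding lid stay inwards, towards the lid's hinge, until it gives way, and lower the lid gently until it is fully shut. Do not force the lid against the locked stay, and leave everything else where it is.

Things in the scene. Friction and masses are not known exactly. Their poses are not given: they have to be found in the camera images.
- chest: Plywood tool chest, fixed, 220 (x) x 320 (y) x 115 mm high without lid, walls 10 mm; origin: centre of underside, z up. Front faces its own -x; lid hinge line at x = +110, z = +115 mm, along y. Inside: front compartment (till_centre), full-depth rear compartment with a spool and a jar, and at the -y end (y -150 to -105) a bay where the lid stay folds down: keep it clear.
- till_centre (a point): Middle of the floor of the chest's long shallow front compartment: 95 mm wide along the chest's x, 247 mm long along its y, its floor 80 mm above the bench and 35 mm below the rim. Axes as the chest's.
- lid (a joint): Hinge of the lid, a plywood panel 220 x 320 x 12 mm, 0.45 kg: 0 = open, 70 deg above shut, leaning over the chest's rear, front edge 0.33 m above the bench, held by the locked stay; grows as it closes; 1.222 = fully shut. With the stay broken, joint friction holds the lid at any angle; pushing its outer face down near the front edge takes under 10 N.
- lid_front (a point): Middle of the lid's front edge, on its outer (upper) face, 220 mm from the hinge line. In the lid's axes z is the outward normal of the outer face and x points from the front edge to the hinge.
- stay_knee (a joint): Knee of the lid stay: two flat steel arms, each 64 x 16 mm, in an upright plane at the chest's y = -128 mm, from end wall to lid. 0 = locked, on its stop just past straight; 0.11 = straight; beyond, broken and free to fold; 2.93 = lid shut. Breaking takes 4 to 8 N; at 0.5 the thumb plate has gone some 15 mm. The open lid leans over it: no room for a gripper straight above.
- stay_thumb (a point): Centre of the face of the thumb plate at the knee, where the stay is pressed, 151 mm above the bench: a steel plate 34 mm along the lower arm, 30 mm along the chest's y. Its z axis is the outward normal of that face (to the chest's front and up, about 57 deg from vertical when locked). It gives way against that axis: towards the lid hinge and down.
- brush_centre (a point): Flat paint brush lying on the bench, 201 mm long, 18 mm thick, black handle, steel ferrule and bristles 63 mm wide, 0.11 kg. The point is on the handle near mid-length, half-way up (9 mm above what it lies on), where the handle is 26 mm wide. x runs along the brush to the bristles (bristle end at +95 mm, handle end at -106 mm), z up.
- scissors: Bystander: tailor's scissors lying flat, 200 mm long; origin under the pivot.
- stick: Bystander: flat wooden stick 200 x 24 x 8 mm lying down; origin under its middle.
- tube: Bystander: orange plastic tube standing upright, 62 mm wide and 150 mm high; origin under its middle.
- glue_gun: Bystander: blue cordless glue gun lying on its side, about 165 x 165 x 42 mm; origin under its barrel.
- glue_bottle: Bystander: white glue bottle, 66 mm wide and 170 mm high; origin under its middle.
- spool: Bystander: ribbon spool, 68 mm wide and 60 mm high, standing in the chest's rear compartment; origin under its middle.
- jar: Bystander: glass jar, 58 mm wide and 75 mm high, standing in the chest's rear compartment; origin under its middle.
Things that resemble listed ones, but are neither listed nor needed, are in the scene too. What is shaped like the part that bears brush_centre but orange is not meant.

How it is judged:
On the way, in this order (a step that is already met when the one before it is completed fails the run):
1. the brush lies in the front compartment, let go, with the lid still open (x of brush_centre in the frame of chest between -0.098 and -0.008 m and y of brush_centre in the frame of chest between -0.03 and 0.085 m and height (world z) of brush_centre below 0.102 m and contact force between the fingers and brush below 0.1 N and linear speed of brush below 0.03 m/s and value of joint lid below 0.1 rad), for 0.2 s.
2. the stay is broken at its knee while the lid is still well open (value of joint stay_knee above 0.3 rad and value of joint lid below 0.7 rad), for 0.1 s.
At the end, for the whole second after the job is handed in: The lid is fully shut (within 0.022 rad, about 5 mm at its front edge) and at rest, and the flat brush lies flat in the front compartment (value of joint lid above 1.2 rad and velocity of joint lid below 0.05 rad/s and x of brush_centre in the frame of chest between -0.098 and -0.008 m and y of brush_centre in the frame of chest between -0.03 and 0.085 m and height (world z) of brush_centre below 0.102 m); the robot touches nothing.
It fails at once if the lid is slammed (closing faster than 1.8 rad/s) (velocity of joint lid above 1.8 rad/s).
It fails at once if the chest, lid or stay is forced (over 40 N) while the stay is still locked (value of joint stay_knee below 0.08 rad and contact force between any of the fingers, the arm and chest above 40 N).
It fails at once if another thing is moved by more than 40 mm (distance of any of scissors, stick, tube, glue_gun, glue_bottle, spool, jar from where it was at the start of the episode above 0.04 m).
It also fails if it takes over 58 s, if anything falls off the work surface, if the arm or the gripper's body presses on something with over 40 N, if the wrist force passes 120 N, or if a joint passes its speed limit or range.

## Working session

There is one attempt and no reset: what is moved stays moved. The work goes in short steps, Python scripts to look and compute and a shell command to move; the robot and the scene stay as the last step left them, time stands still between calls to the robot, and variables do not carry over. Pictures are saved under pics/ and viewed, at most 10 in all, crops included, and the job is handed in when it is done.

```bash
mkdir -p pics; cat > h.py <<'E'
import numpy as np,cv2
from bench import robot
def cam(n):
    d=robot.read_camera(n);R=cv2.Rodrigues(np.array(d["rvec"],float))[0];t=np.array(d["tvec"],float).reshape(3)
    d["R"]=R;d["t"]=t;return d
def cloud(d):
    z=d["z_map"];v,u=np.mgrid[:z.shape[0],:z.shape[1]];K=d["K"]
    P=np.stack([(u-K[0][2])/K[0][0]*z,(v-K[1][2])/K[1][1]*z,z],-1)
    W=(P-d["t"])@d["R"];W[z==0]=np.nan;return W
E
python3 - <<'E'
from h import *
ims=[]
for n in("scene","top"):
    d=cam(n);np.savez(n+"0.npz",**{k:d[k] for k in("image","z_map","K","R","t")});cv2.imwrite(f"pics/{n}0.png",cv2.resize(d["image"][...,::-1],(800,600),interpolation=cv2.INTER_CUBIC))
    print(n,-d["R"].T@d["t"],d["R"][2])
print(robot.get_obs())
E
```

```text
scene [1.40163423 0.34648435 1.39454947] [-0.57704375 -0.19273304 -0.79364632]
top [0.47537423 0.03107408 1.17573325] [ 0.04714234 -0.00135905 -0.99888726]
{'time': 0.1, 'joints': array([-1.31508013e+00,  2.45775754e-01,  1.55891515e+00,  1.54969328e-05,
        1.33872595e+00, -1.74086758e-01]), 'qvel': array([ 5.67625659e-05, -1.35030613e-03, -4.04813379e-03,  1.64106259e-03,
       -4.85720904e-04,  1.97142441e-04]), 'joint_torque': array([-8.14483556e-04, -4.30673790e+01, -3.27129829e+01, -2.41596217e-04,
        2.83789785e-03,  2.69470036e-05]), 'tool_pos': array([ 0.27074455, -0.59040915,  0.25525794]), 'eef_rot': array([-9.11643674e-04,  9.76997384e-01,  2.13249336e-01, -2.96837515e-05]), 'force': array([ 0.60772322, -0.10762028, -1.02132693]), 'ft_torque': array([ 0.01189936, -0.01804679, -0.00796625]), 'grip_force': 0.0, 'grip_width': 0.08515910941113763}
```

View pics/scene0.png

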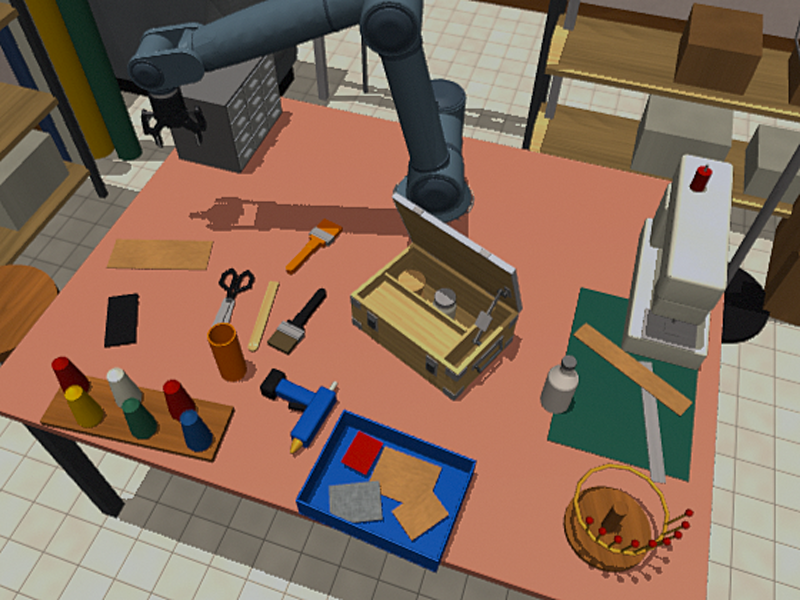

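View pics/top0.png

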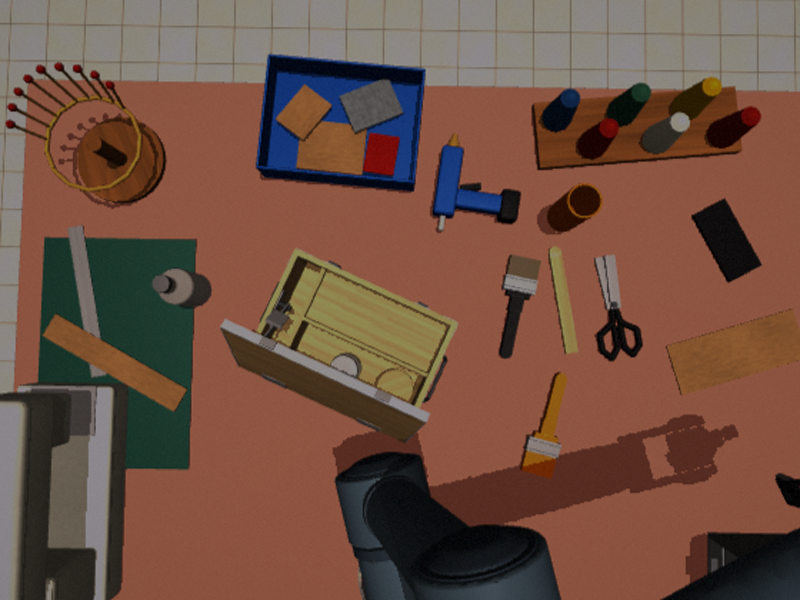

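The scene shows the black-handled brush at scene (300,320) / top (518,305). The other brush, at top (545,425), is orange, so it is the decoy. The chest is open with its front away from the robot, and the stay is at its left end, at top (278,318). Next I measure the brush, the chest and the thumb plate, and take one enlarged crop.

```bash
python3 - <<'E'
from h import *
def ld(n):
    d=dict(np.load(n+"0.npz"));return d,cloud(d)
T,Wt=ld("top");S,Ws=ld("scene")
s=0.7
# brush by height in top region
m=np.zeros(T["z_map"].shape,bool);m[int(245*s):int(365*s),int(490*s):int(545*s)]=1
bench=np.nanmedian(Wt[int(245*s):int(365*s),int(450*s):int(490*s),2]);print("bench z",bench)
m&=(Wt[...,2]>bench+.006)
P=Wt[m];r=cv2.minAreaRect(P[:,:2].astype(np.float32)*1000);print("brush",len(P),r,np.percentile(P[:,2],[5,50,95]))
c=P[:,:2].mean(0);a=np.linalg.svd(P[:,:2]-c,full_matrices=False)[2][0]
if a[0]<0:a=-a   # bristles at +x world (image up)
q=(P[:,:2]-c)@a;b=c+a*(q.max()-.095);print("axis",a,"yaw",np.arctan2(a[1],a[0]),"ext",q.max()-q.min(),"centre",b)
n=np.array([-a[1],a[0]])
for lo in np.arange(q.min(),q.max(),.02):
    k=(q>=lo)&(q<lo+.02);w=(P[k,:2]-c)@n;print(round(lo-q.max()+.095,3),w.min().round(4),w.max().round(4),P[k,2].mean().round(4))
# handle-only
for nm,W in(("top",Wt),("scene",Ws)):
    k=(W[...,2]>.105)&(W[...,2]<.122)&(abs(W[...,0]-.5)<.25)&(abs(W[...,1]-.1)<.25)
    X=W[k];print(nm,"rim",len(X),cv2.minAreaRect(X[:,:2].astype(np.float32)*1000),X[:,2].mean())
ims=[]
for d,(x,y,w,h) in((T,(150,165,180,150)),(S,(235,170,140,115))):
    ims.append(cv2.resize(d["image"][y:y+h,x:x+w,::-1],None,fx=(400/w),fy=(400/w),interpolation=cv2.INTER_CUBIC))
hh=max(i.shape[0] for i in ims);ims=[cv2.copyMakeBorder(i,0,hh-i.shape[0],0,0,0) for i in ims]
bb=cv2.resize(T["image"][165:265,330:430,::-1],(250,250));bb=cv2.copyMakeBorder(bb,0,0,0,550,0)
cv2.imwrite("pics/crop.png",np.vstack([np.hstack(ims),bb]))
E
```

```text
bench z 0.0006800570327442386
brush 1017 ((518.5369873046875, -186.64883422851562), (86.63581848144531, 205.87474060058594), 84.97331237792969) [0.01260864 0.0179987  0.021774  ]
axis [ 0.98121378 -0.19292362] yaw -0.19414087133715302 ext 0.2064247722973351 centre [ 0.52529607 -0.18561313]
-0.111 -0.0415 0.0115 0.0173
-0.091 -0.011 0.0111 0.0181
-0.071 -0.0116 0.0344 0.0178
-0.051 -0.0479 0.0105 0.0179
-0.031 -0.0478 0.0367 0.0175
-0.011 -0.014 0.0129 0.0184
0.009 -0.0309 0.0295 0.0182
0.029 -0.0317 0.0312 0.0187
0.049 -0.0333 0.0311 0.0174
0.069 -0.0306 0.05 0.0164
0.089 -0.0307 0.029 0.0164
top rim 1229 ((446.03753662109375, 128.26974487304688), (322.4603576660156, 233.327880859375), 66.28266143798828) 0.11394187923778469
scene rim 1375 ((450.3731994628906, 128.41229248046875), (325.7119445800781, 230.20413208007812), 66.1897201538086) 0.11384054132042162
```

View pics/crop.png

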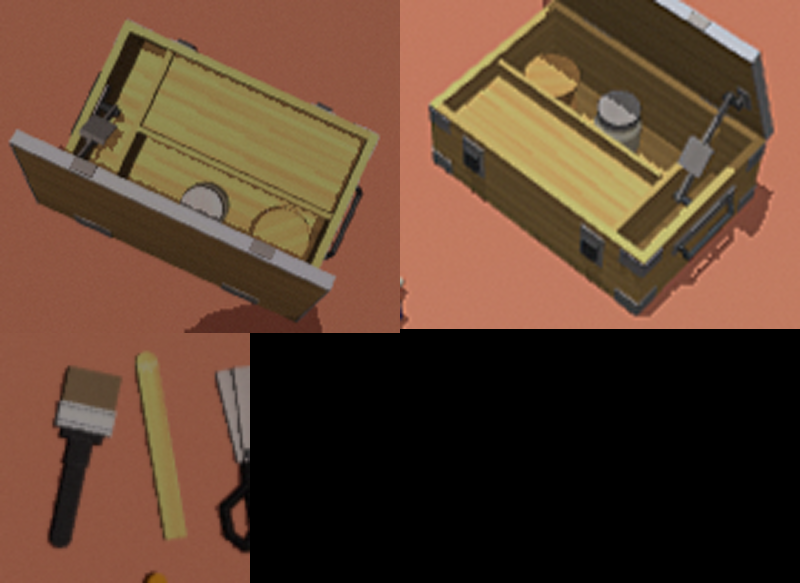

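Crop: the brush at lower left has a black handle, white ferrule and brown bristles, which matches the description. The stay plate is the grey square at top-crop (98,130). The brush measures 206 mm long with its top at 18 mm and the rim at z 0.114, so both agree with the given sizes. Next: refine the chest, locate the thumb plate and work out the first move.

```bash
cat >> h.py <<'E'
def yaw(o=None):
    q=(o or robot.get_obs())["eef_rot"];w,x,y,z=q;return np.arctan2(2*(x*y+w*z),1-2*(y*y+z*z))
def go(target,yaw_t=None):
    o=robot.get_obs();p=o["tool_pos"];a=yaw(o);d=np.array(target)-p
    s=np.array([np.cos(a)*d[0]+np.sin(a)*d[1],np.sin(a)*d[0]-np.cos(a)*d[1],-d[2]])*1000
    t=0 if yaw_t is None else -((yaw_t-a+np.pi)%(2*np.pi)-np.pi)
    print("t",round(o["time"],2),"pos",p.round(4),"yaw",a.round(4),"slide",s.round(1),"turn",round(t,3),"J",o["joints"].round(2),"F",o["force"].round(1),"w",round(o["grip_width"],4))
    return s,t
E
python3 - <<'E'
from h import *
a=np.radians(66.23);cy=-np.array([np.cos(a),np.sin(a)]);cx=np.array([cy[1],-cy[0]])
c0=np.array([.453,.126]);pts=[]
for n in("top","scene"):
    d=dict(np.load(n+"0.npz"));W=cloud(d).reshape(-1,3);W=W[~np.isnan(W[:,0])]
    L=np.c_[(W[:,:2]-c0)@cx,(W[:,:2]-c0)@cy,W[:,2]]
    r=L[(abs(L[:,2]-.1145)<.005)&(abs(L[:,0])<.14)&(abs(L[:,1])<.18)]
    f=r[r[:,0]<-.095];e1=r[(r[:,1]>.14)&(r[:,0]<.08)];e0=r[(r[:,1]<-.14)&(r[:,0]<.05)]
    print(n,"front x",np.percentile(f[:,0],[2,50,98]).round(4),"y",np.percentile(f[:,1],[1,99]).round(4),"slope",np.polyfit(f[:,1],f[:,0],1)[0].round(4),
      "+y end",np.percentile(e1[:,1],[2,50,98]).round(4),"-y end",np.percentile(e0[:,1],[2,50,98]).round(4))
    k=L[(L[:,2]>.13)&(L[:,2]<.172)&(abs(L[:,1]+.128)<.025)&(abs(L[:,0])<.065)]
    print(" thumb",len(k),k.mean(0).round(4),np.percentile(k,[5,95],axis=0).round(3).tolist())
    k=L[(L[:,2]>.07)&(L[:,2]<.09)&(abs(L[:,0]+.05)<.08)&(abs(L[:,1]-.02)<.14)];print(" till",np.percentile(k,[2,50,98],axis=0).round(3).tolist())
br=np.array([.5253,-.1856]);g=br-.012*np.array([np.cos(-.194),np.sin(-.194)])
go([*g,.13],-.194)
E
```

```text
top front x [-0.1082 -0.1029 -0.0976] y [-0.1574  0.1594] slope -0.0015 +y end [0.1434 0.1554 0.1607] -y end [-0.1591 -0.1537 -0.1434]
 thumb 152 [ 0.0189 -0.1269  0.1551] [[0.006, -0.14, 0.139], [0.034, -0.113, 0.168]]
 till [[-0.097, -0.094, 0.075], [-0.05, 0.028, 0.08], [-0.003, 0.147, 0.085]]
scene front x [-0.1092 -0.1032 -0.0958] y [-0.1596  0.155 ] slope -0.0028 +y end [0.1431 0.1518 0.1597] -y end [-0.1627 -0.1576 -0.1418]
 thumb 119 [ 0.0186 -0.1301  0.1551] [[0.008, -0.143, 0.138], [0.036, -0.116, 0.168]]
 till [[-0.111, -0.107, 0.072], [-0.043, 0.018, 0.081], [0.003, 0.147, 0.089]]
t 0.1 pos [ 0.2707 -0.5904  0.2553] yaw 0.4298 slide [ 390.3 -268.9  125.3] turn 0.624 J [-1.32  0.25  1.56  0.    1.34 -0.17] F [ 0.6 -0.1 -1. ] w 0.0852
```

```bash
python3 -m creep '{"slide":[[39,-27,0],[39,-27,0],[39,-27,0],[39,-27,0],[39,-27,0],[39,-27,0],[39,-27,0],[39,-27,0]],"turn":[0,0,0,0,0,0,0,0]}' 60
python3 -m creep '{"slide":[[39,-27,0],[39,-26,0],[0,0,25],[0,0,25],[0,0,25],[0,0,25],[0,0,25],[0,0,0]],"turn":[0,0,0.125,0.125,0.125,0.125,0.124,0]}'
python3 - <<'E'
from h import *
d=cam("scene");W=cloud(d);k=(abs(W[...,0]-.53)<.13)&(abs(W[...,1]+.19)<.05)&(W[...,2]>.008)&(W[...,2]<.023)&(d["image"].max(-1)<60)
P=W[k];print(len(P));c=P[:,:2].mean(0);a=np.linalg.svd(P[:,:2]-c,full_matrices=False)[2][0];print("handle",c,a,np.percentile((P[:,:2]-c)@a,[1,99]))
go([.5135,-.1833,.024],-.194)
E
```

```text
time: 0.9
tool_pos: [0.4649, -0.2626, 0.256]
eef_rot: [-0.0, 0.977, 0.213, -0.0]
force: [0.2, -0.4, -0.4]
grip_width: 0.0601
grip_force: 0.0
time: 1.7
tool_pos: [0.5106, -0.1822, 0.1272]
eef_rot: [-0.002, 0.995, -0.097, -0.004]
force: [0.0, 0.4, -1.1]
grip_width: 0.0598
grip_force: 0.0
242
handle [ 0.5071564 -0.1753262] [ 0.99335033 -0.11513092] [-0.0813587   0.11458717]
t 1.75 pos [ 0.512  -0.183   0.1295] yaw -0.1917 slide [  1.5  -0.  105.5] turn 0.002 J [-0.55  0.15  1.91  0.    1.08  1.21] F [ 0.2 -0.8 -0.2] w 0.0602
```

```bash
python3 -m creep '{"slide":[[1,0,30],[0,0,30],[0,0,25],[0,0,15],[0,0,5],[0,0,0]],"turn":[0,0,0,0,0,0]}' 60
python3 -m creep '{"slide":[[0,0,0],[0,0,0],[0,0,0],[0,0,0],[0,0,0],[0,0,0]],"turn":[0,0,0,0,0,0]}' 5 60
```

```text
time: 2.35
tool_pos: [0.5148, -0.1843, 0.0269]
eef_rot: [0.0, 0.995, -0.097, 0.0]
force: [0.3, -0.3, 1.0]
grip_width: 0.0599
grip_force: 0.0
time: 2.95
tool_pos: [0.5153, -0.1846, 0.0279]
eef_rot: [0.001, 0.995, -0.097, 0.001]
force: [-0.5, 0.8, 5.8]
grip_width: 0.0242
grip_force: 59.7
```

```bash
python3 -m creep '{"slide":[[0,0,-10],[0,0,-30],[0,0,-40],[0,0,-40],[0,0,-40],[0,0,-35],[0,0,0]],"turn":[0,0,0,0,0,0,0]}'
python3 - <<'E'
from h import *
go([.488,.0767,.22],1.156)
E
```

```text
time: 3.65
tool_pos: [0.5168, -0.1855, 0.2281]
eef_rot: [0.003, 0.995, -0.097, 0.005]
force: [0.4, -0.7, -0.7]
grip_width: 0.0241
grip_force: 59.1
t 3.65 pos [ 0.5168 -0.1855  0.2281] yaw -0.194 slide [ -78.9 -251.8    8.1] turn -1.35 J [-0.55  0.03  1.85 -0.    1.25  1.21] F [ 0.4 -0.7 -0.7] w 0.0241
```

```bash
python3 -m creep '{"slide":[[-11,-36,0],[-11,-36,0],[-11,-36,0],[-11,-36,0],[-11,-36,0],[-12,-36,0],[-12,-36,0],[0,0,0]],"turn":[0,0,0,0,0,0,0,0]}'
python3 -m creep '{"slide":[[0,0,0],[0,0,0],[0,0,0],[0,0,0],[0,0,0],[0,0,0],[0,0,0],[0,0,0]],"turn":[-0.145,-0.145,-0.145,-0.145,-0.145,-0.145,-0.145,-0.145]}'
python3 -m creep '{"slide":[[0,0,0],[0,0,0],[0,0,0]],"turn":[-0.145,-0.045,0]}'
python3 - <<'E'
from h import *
go([.488,.0767,.112],1.156)
d=cam("scene");cv2.imwrite("pics/s1.png",cv2.resize(d["image"][70:310,180:420,::-1],(600,600)))
E
```

```text
time: 4.45
tool_pos: [0.4836, 0.0819, 0.2202]
eef_rot: [-0.0, 0.996, -0.094, -0.001]
force: [0.4, -0.8, -1.1]
grip_width: 0.024
grip_force: 59.4
time: 5.25
tool_pos: [0.4848, 0.0779, 0.2204]
eef_rot: [-0.0, 0.884, 0.467, -0.001]
force: [-1.0, -0.3, -1.5]
grip_width: 0.0243
grip_force: 59.4
time: 5.55
tool_pos: [0.4849, 0.0779, 0.2205]
eef_rot: [-0.0, 0.838, 0.546, -0.001]
force: [0.5, 0.3, -0.1]
grip_width: 0.0242
grip_force: 59.4
t 5.55 pos [0.4849 0.0779 0.2205] yaw 1.155 slide [1.000e-01 3.300e+00 1.085e+02] turn -0.001 J [-0.07 -0.1   1.99 -0.    1.25  0.34] F [ 0.5  0.3 -0.1] w 0.0242
```

View pics/s1.png

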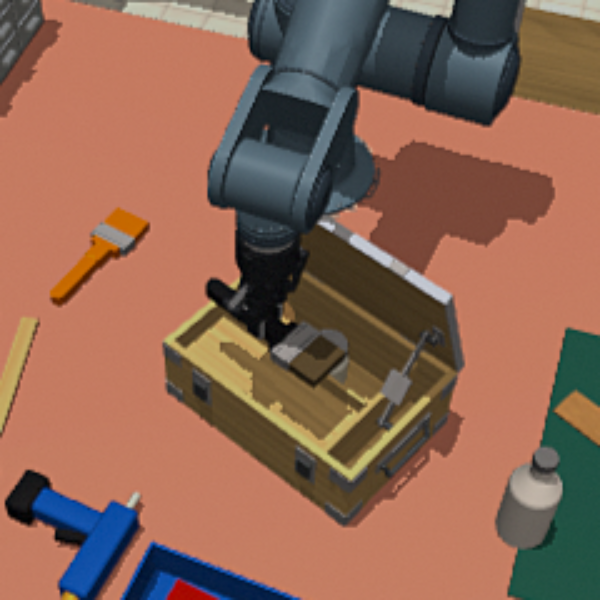

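The brush is held level over the front compartment, with its bristles at (310,355). The wrist joint at (270,190) hangs near the lid's edge, so I check that clearance before descending.

```bash
cat >> h.py <<'E'
ca=np.radians(66.23);cy=-np.array([np.cos(ca),np.sin(ca)]);cx=np.array([cy[1],-cy[0]]);c0=np.array([.453,.126])+.001*cx
def L(W):
    W=W.reshape(-1,3);W=W[~np.isnan(W[:,0])];return np.c_[(W[:,:2]-c0)@cx,(W[:,:2]-c0)@cy,W[:,2]]
def CW(x,y,z): return [*(c0+x*cx+y*cy),z]
E
python3 - <<'E'
from h import *
l=L(cloud(cam("scene")))
for x in np.arange(-.12,.12,.02):
    k=l[(abs(l[:,0]-x)<.01)&(abs(l[:,1])<.16)&(l[:,2]>.2)]
    h=np.histogram(k[:,2],np.arange(.2,.62,.03))[0];print(round(x,2),h)
E
```

```text
-0.12 [ 0  0  5 16  0  0  0  0  0  0  0  0  0]
-0.1 [  0   6  27  46   0   0   0  22 123  54   0   0   0]
-0.08 [124  35  25  45  97 135  95 109 204 240   0   0   0]
-0.06 [232   9  23  22  33  55  40  44  55 334  10   0   0]
-0.04 [224  26  23   5  13  27   5   5  29 216  39   0   0]
-0.02 [78 11  7  0  0  2  0  2 23 99 65  0  0]
0.0 [  0   6  27  10   0   0   0   3  28  45 110   0   0]
0.02 [  0   0   0   4   0   0   0   5  72 120 270   0   0]
0.04 [  0   0  15 188 288   0   0   4  84  59 227  44   0]
0.06 [ 29 161 192   6   7   0   0   0  14  21 111 161   0]
0.08 [208  31   0   0   0   0   0   0   6  13  58 217  10]
0.1 [  0   0   0   0   0   0   0   0   0   2  36 147 116]
```

```bash
python3 -m creep '{"slide":[[0,15,0],[0,0,15],[0,0,20],[0,0,20],[0,0,15],[0,0,7],[0,0,0],[0,0,0]],"turn":[0,0,0,0,0,0,0,0]}'
python3 - <<'E'
from h import *
go(CW(-.066,.031,.112),1.156)
d=cam("scene");W=cloud(d);l=L(W)
for x in np.arange(-.10,.08,.01):
    k=l[(abs(l[:,0]-x)<.005)&(abs(l[:,1])<.16)&(l[:,2]>.3)]
    if len(k):
        a=k[k[:,2]<=.335][:,2];b=k[k[:,2]>.335]; print(round(x,2),"lid",len(a) and a.max().round(3),"arm",b[:,2].min().round(3),b[b[:,2].argmin(),1].round(3))
d2=d["image"][130:280,230:380,::-1];cv2.imwrite("pics/s2.png",cv2.resize(d2,(600,600),interpolation=cv2.INTER_CUBIC))
E
```

```text
time: 6.45
tool_pos: [0.4992, 0.0724, 0.1445]
eef_rot: [0.0, 0.838, 0.546, 0.0]
force: [-0.7, -0.4, -1.5]
grip_width: 0.024
grip_force: 59.4
t 6.45 pos [0.4992 0.0724 0.1445] yaw 1.1556 slide [-0.6  1.1 32.5] turn -0.0 J [-0.08  0.04  2.01  0.    1.09  0.33] F [-0.7 -0.4 -1.5] w 0.024
-0.1 lid 0.335 arm 0.335 0.02
-0.09 lid 0.335 arm 0.335 -0.002
-0.08 lid 0.334 arm 0.335 -0.005
-0.07 lid 0.33 arm 0.336 -0.003
-0.06 lid 0.315 arm 0.336 -0.027
-0.05 lid 0.303 arm 0.339 -0.026
-0.04 lid 0 arm 0.361 -0.028
-0.03 lid 0 arm 0.366 -0.026
-0.02 lid 0 arm 0.369 0.089
-0.01 lid 0 arm 0.369 0.092
-0.0 lid 0 arm 0.359 -0.004
0.01 lid 0 arm 0.364 -0.002
0.02 lid 0 arm 0.364 0.001
0.03 lid 0.331 arm 0.374 0.004
0.04 lid 0.334 arm 0.378 0.007
0.05 lid 0.333 arm 0.388 0.01
0.06 lid 0 arm 0.39 0.015
0.07 lid 0 arm 0.422 0.017
```

View pics/s2.png

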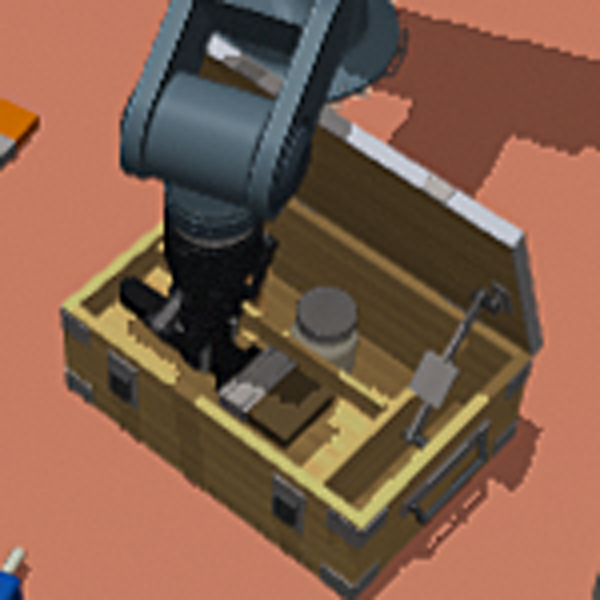

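The brush is now just inside the rim with its bristles at (275,400), and the lid's edge has about 40 mm of clearance below the wrist. I shift it 6 mm back from the front wall and lower it gently.

```bash
python3 -m creep '{"slide":[[0,-6,0],[0,0,8],[0,0,8],[0,0,4],[0,0,4],[0,0,3],[0,0,0]],"turn":[0,0,0,0,0,0,0]}'
```

```text
time: 7.2
tool_pos: [0.4934, 0.0748, 0.1168]
eef_rot: [-0.0, 0.838, 0.546, -0.0]
force: [-0.2, -1.1, -1.1]
grip_width: 0.0241
grip_force: 59.4
```

```bash
python3 -m creep '{"slide":[[0,0,3],[0,0,2],[0,0,2],[0,0,0]],"turn":[0,0,0,0]}'
python3 -m creep '{"slide":[[0,0,0],[0,0,0],[0,0,0],[0,0,0],[0,0,0]],"turn":[0,0,0,0,0]}' 44
```

```text
time: 7.6
tool_pos: [0.4934, 0.0749, 0.11]
eef_rot: [-0.0, 0.838, 0.546, -0.0]
force: [-0.3, 0.1, -1.4]
grip_width: 0.0244
grip_force: 59.4
time: 8.1
tool_pos: [0.4938, 0.0748, 0.1105]
eef_rot: [0.0, 0.838, 0.546, 0.0]
force: [0.3, 0.4, -0.3]
grip_width: 0.0441
grip_force: 0.0
```

```bash
python3 -m creep '{"slide":[[0,0,-10],[0,0,-30],[0,0,-40],[0,0,-10],[0,0,0]],"turn":[0,0,0,0,0]}'
python3 - <<'E'
from h import *
l=L(cloud(cam("top")));k=l[(l[:,2]>.088)&(l[:,2]<.108)&(l[:,0]>-.095)&(l[:,0]<-.01)&(l[:,1]>-.09)&(l[:,1]<.145)]
print("in till",len(k),k.min(0),k.max(0),k.mean(0))
go(CW(-.07,-.128,.16),1.156)
E
```

```text
time: 8.6
tool_pos: [0.4951, 0.0748, 0.2031]
eef_rot: [0.002, 0.838, 0.546, 0.002]
force: [0.1, 0.8, 0.6]
grip_width: 0.0438
grip_force: 0.0
in till 67 [-0.07167971  0.06847832  0.09477358] [-0.04987875  0.12914795  0.10365515] [-0.06094094  0.11303073  0.09839881]
t 8.65 pos [0.4939 0.0748 0.201 ] yaw 1.1558 slide [158.3  10.9  41. ] turn -0.0 J [-0.08 -0.05  1.99 -0.    1.21  0.34] F [-1.1  0.3  0.2] w 0.0438
```

```bash
python3 -m creep '{"slide":[[40,11,0],[40,0,0],[40,0,0],[38,0,0],[0,0,0],[0,0,20],[0,0,20],[0,0,0]],"turn":[0,0,0,0,0,0,0,0]}' 85.4
python3 - <<'E'
from h import *
l=L(cloud(cam("top")));k=l[(l[:,2]>.088)&(l[:,2]<.108)&(l[:,0]>-.095)&(l[:,0]<-.01)&(l[:,1]>-.09)&(l[:,1]<.145)]
print("in till",len(k),np.percentile(k,[1,99],axis=0),k.mean(0))
d=cam("scene");cv2.imwrite("pics/s3.png",cv2.resize(d["image"][130:280,240:390,::-1],(600,600),interpolation=cv2.INTER_CUBIC))
l=L(cloud(d));k=l[(abs(l[:,1]+.128)<.06)&(l[:,0]<.04)&(l[:,0]>-.15)&(l[:,2]>.13)&(l[:,2]<.24)]
for z in np.arange(.13,.24,.01):
    q=k[abs(k[:,2]-z)<.005]
    if len(q):print(round(z,2),len(q),q[:,:2].min(0).round(3),q[:,:2].max(0).round(3))
go(CW(-.045,-.128,.16),1.156)
E
```

```text
time: 9.45
tool_pos: [0.5641, 0.214, 0.1551]
eef_rot: [-0.002, 0.838, 0.546, -0.005]
force: [-1.5, -0.5, 0.6]
grip_width: 0.0856
grip_force: 0.0
in till 1111 [[-0.08916825 -0.06936297  0.09189559]
 [-0.02996309  0.12456442  0.10273514]] [-0.05988943  0.00465536  0.09763074]
0.14 18 [-0.023 -0.143] [ 0.013 -0.118]
0.15 39 [-0.114 -0.144] [ 0.022 -0.116]
0.16 50 [-0.126 -0.144] [ 0.038 -0.12 ]
0.17 30 [-0.124 -0.143] [ 0.037 -0.124]
0.18 12 [-0.121 -0.137] [ 0.04  -0.128]
0.19 14 [-0.141 -0.139] [ 0.04  -0.116]
0.2 47 [-0.144 -0.14 ] [ 0.006 -0.115]
0.21 44 [-0.144 -0.144] [ 0.003 -0.112]
0.22 37 [-0.143 -0.144] [ 0.002 -0.115]
0.23 50 [-0.141 -0.145] [-0.002 -0.106]
t 9.55 pos [0.5665 0.2144 0.159 ] yaw 1.1554 slide [  1.3 -24.2  -1. ] turn -0.001 J [ 0.17  0.25  1.74 -0.    1.15  0.59] F [-0.1  0.4 -0.3] w 0.0856
```

View pics/s3.png

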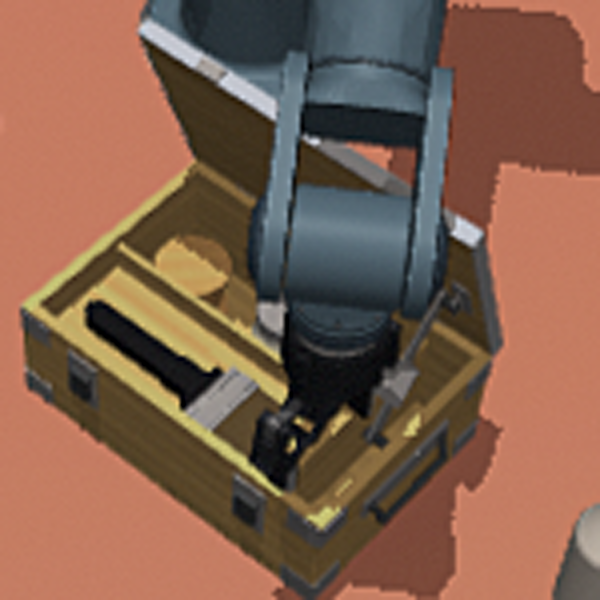

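The brush lies flat in the front compartment, with its handle at (150,345), ferrule at (222,400) and centre near x -0.060, y 0.02. The open finger's back faces the thumb plate at (395,390). Now I press the knee in small steps.

```bash
python3 -m creep '{"slide":[[0,-6,0],[0,-5,0],[0,-5,0],[0,-3,0],[0,0,0]],"turn":[0,0,0,0,0]}'
python3 -m creep '{"slide":[[0,-2,0],[0,-2,0],[0,-2,0],[0,0,0]],"turn":[0,0,0,0]}'
python3 -m creep '{"slide":[[0,-2,0],[0,-2,0],[0,0,0]],"turn":[0,0,0]}'
```

```text
time: 10.05
tool_pos: [0.5496, 0.2229, 0.1606]
eef_rot: [0.0, 0.837, 0.546, 0.0]
force: [0.6, 1.0, -0.9]
grip_width: 0.0854
grip_force: 0.0
time: 10.45
tool_pos: [0.5443, 0.2251, 0.1602]
eef_rot: [-0.0, 0.838, 0.546, -0.0]
force: [0.0, 0.2, -0.5]
grip_width: 0.0854
grip_force: 0.0
time: 10.75
tool_pos: [0.5406, 0.2268, 0.1602]
eef_rot: [-0.0, 0.838, 0.546, -0.0]
force: [-0.1, -0.5, -0.1]
grip_width: 0.0855
grip_force: 0.0
```

```bash
python3 -m creep '{"slide":[[0,-2,0],[0,-2,0],[0,0,0]],"turn":[0,0,0]}'
python3 -m creep '{"slide":[[0,-2,0],[0,-2,0],[0,0,0]],"turn":[0,0,0]}'
python3 - <<'E'
from h import *
d=cam("scene");l=L(cloud(d));k=l[(abs(l[:,1]+.128)<.02)&(abs(l[:,0])<.06)&(l[:,2]>.12)&(l[:,2]<.185)]
for z in np.arange(.125,.185,.01):
    q=k[abs(k[:,2]-z)<.005]
    if len(q):print(round(z,3),len(q),q[:,:2].min(0).round(3),q[:,:2].max(0).round(3))
a=l[(abs(l[:,1])<.15)&(l[:,0]>-.02)&(l[:,0]<.08)&(l[:,2]>.3)&(l[:,2]<.34)];print("lid top",a.mean(0),a[:,2].max())
go(CW(-.03,-.128,.16),1.156)
cv2.imwrite("pics/s4.png",cv2.resize(d["image"][180:260,290:370,::-1],(600,600),interpolation=cv2.INTER_CUBIC))
E
```

```text
time: 11.05
tool_pos: [0.5375, 0.2282, 0.1606]
eef_rot: [0.0, 0.838, 0.546, 0.0]
force: [1.3, -1.2, 0.2]
grip_width: 0.0851
grip_force: 0.7
time: 11.35
tool_pos: [0.5342, 0.2298, 0.1608]
eef_rot: [0.001, 0.838, 0.546, 0.001]
force: [4.2, -1.1, -0.1]
grip_width: 0.0855
grip_force: 1.8
0.125 10 [-0.007 -0.136] [ 0.017 -0.129]
0.135 11 [ 0.006 -0.144] [ 0.015 -0.114]
0.145 20 [ 0.005 -0.145] [ 0.019 -0.117]
0.155 26 [ 0.007 -0.145] [ 0.049 -0.12 ]
0.165 28 [ 0.007 -0.145] [ 0.051 -0.119]
0.175 12 [ 0.007 -0.138] [ 0.039 -0.126]
lid top [0.04236983 0.0642262  0.32276064] 0.3358079540036928
t 11.4 pos [0.5342 0.2298 0.1608] yaw 1.1557 slide [ 0.3 -3.4  0.8] turn -0.0 J [ 0.21  0.19  1.81 -0.    1.14  0.63] F [ 5.  -2.2  0.7] w 0.0857
```

View pics/s4.png

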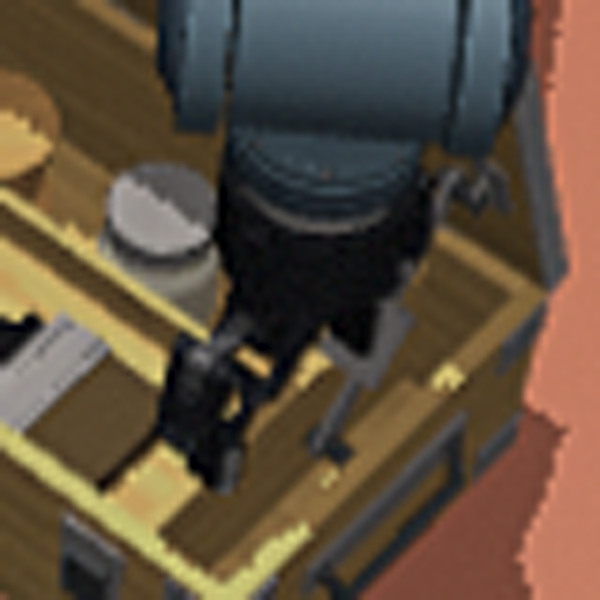

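The finger is on the thumb plate at (365,330), with about 5 N measured. I keep pushing in small steps.

```bash
for i in 1 2 3; do python3 -m creep '{"slide":[[0,-2,0],[0,-2,0],[0,0,0]],"turn":[0,0,0]}' | grep -E 'pos|^force|grip_f'; done
```

```text
tool_pos: [0.53, 0.2316, 0.1605]
force: [4.5, -3.1, 0.1]
grip_force: 1.9
tool_pos: [0.5265, 0.2331, 0.1606]
force: [4.7, -3.2, 1.1]
grip_force: 2.1
tool_pos: [0.5231, 0.2347, 0.1608]
force: [4.4, -2.0, 1.2]
grip_force: 2.3
```

```bash
cat > st.py <<'E'
from h import *
d=cam("scene");l=L(cloud(d));k=l[(abs(l[:,1]+.128)<.018)&(l[:,0]>-.02)&(l[:,0]<.06)&(l[:,2]>.105)&(l[:,2]<.185)]
for z in np.arange(.11,.185,.01):
    q=k[abs(k[:,2]-z)<.005]
    if len(q):print(round(z,3),len(q),q[:,0].min().round(3),q[:,0].max().round(3))
a=l[(l[:,1]>.03)&(l[:,1]<.15)&(l[:,0]>-.03)&(l[:,0]<.1)&(l[:,2]>.16)&(l[:,2]<.345)];p=np.polyfit(a[:,2],a[:,0],1);print("lid slope",p,np.degrees(np.arctan2(1,-p[0])),"x@.32",np.polyval(p,.32),"zmax",a[:,2].max())
go(CW(-.03,-.128,.16),1.156)
E
python3 st.py; python3 -m creep '{"slide":[[0,-2,0],[0,-2,0],[0,0,0]],"turn":[0,0,0]}' | grep -E 'pos|^force|grip_f'; python3 st.py
```

```text
0.11 14 -0.011 0.015
0.12 10 -0.004 0.018
0.13 11 0.007 0.02
0.14 29 0.011 0.032
0.15 29 0.017 0.046
0.16 20 0.02 0.057
0.17 11 0.019 0.056
0.18 11 0.019 0.057
lid slope [-0.34872299  0.14998745] 70.77516236337767 x@.32 0.03839608959420067 zmax 0.33439146036651224
t 12.35 pos [0.5231 0.2347 0.1608] yaw 1.1559 slide [0.3 8.6 0.8] turn -0.0 J [ 0.22  0.17  1.83 -0.    1.14  0.64] F [ 4.5 -2.6  1.6] w 0.0857
tool_pos: [0.5198, 0.2362, 0.1611]
force: [6.9, -3.3, 0.3]
grip_force: 2.9
0.11 18 -0.011 0.025
0.12 6 0.0 0.025
0.13 11 0.006 0.019
0.14 41 0.014 0.03
0.15 25 0.021 0.053
0.16 25 0.022 0.057
0.17 12 0.022 0.059
0.18 8 0.023 0.06
lid slope [-0.36106835  0.15126575] 70.14695327196081 x@.32 0.035723883513044175 zmax 0.3313328840010815
t 12.7 pos [0.5198 0.2362 0.1611] yaw 1.1558 slide [ 0.2 12.2  1.1] turn -0.0 J [ 0.23  0.17  1.83 -0.    1.14  0.64] F [ 6.5 -2.3  0.8] w 0.0854
```

```bash
python3 -m creep '{"slide":[[0,-2,0],[0,-2,0],[0,0,0]],"turn":[0,0,0]}' | grep -E 'pos|^force|grip_f'; python3 -m creep '{"slide":[[0,-2,0],[0,-1,0],[0,0,0]],"turn":[0,0,0]}' | grep -E 'pos|^force|grip_f';python3 st.py
```

```text
tool_pos: [0.519, 0.2367, 0.1621]
force: [16.4, -7.5, -1.5]
grip_force: 7.5
tool_pos: [0.5187, 0.2369, 0.1628]
force: [25.1, -12.2, -4.0]
grip_force: 11.3
0.11 17 -0.014 0.01
0.12 12 -0.002 0.025
0.13 11 0.006 0.02
0.14 39 0.013 0.033
0.15 23 0.02 0.056
0.16 24 0.023 0.058
0.17 15 0.023 0.057
0.18 11 0.025 0.057
lid slope [-0.35933437  0.1510619 ] 70.23489284287658 x@.32 0.0360748972431541 zmax 0.3331536404327431
t 13.35 pos [0.5187 0.2369 0.1628] yaw 1.155 slide [ 0.1 13.6  2.8] turn -0.001 J [ 0.23  0.16  1.84 -0.01  1.13  0.65] F [ 25.2 -11.8  -4.7] w 0.0855
```

The push stalled at 28 N, so I back off and look at what the knee did.

```bash
python3 -m creep '{"slide":[[0,6,0],[0,6,0],[0,10,0],[0,10,0],[0,10,0],[0,0,-20],[40,0,-20],[40,0,0]],"turn":[0,0,0,0,0,0,0,0]}' | grep -E 'pos|^force|grip_f'
python3 - <<'E'
from h import *
for n in("top","scene"):
    d=cam(n);l=L(cloud(d))
    d0=dict(np.load(n+"0.npz"));l0=L(cloud(d0))
    for t,q in(("before",l0),("now",l)):
        k=q[(abs(q[:,1]+.128)<.02)&(q[:,0]>-.03)&(q[:,0]<.065)&(q[:,2]>.128)&(q[:,2]<.172)]
        if len(k)>5: print(n,t,len(k),k.mean(0).round(4),np.percentile(k,[5,95],axis=0).round(3).tolist(),np.polyfit(k[:,2],k[:,0],1).round(3))
    if n=="scene": cv2.imwrite("pics/s5.png",cv2.resize(d["image"][170:260,280:370,::-1],(600,600),interpolation=cv2.INTER_CUBIC))
E
```

```text
tool_pos: [0.5856, 0.2961, 0.2038]
force: [1.2, 0.3, 0.5]
grip_force: 0.0
top before 152 [ 0.0179 -0.1269  0.1551] [[0.005, -0.14, 0.139], [0.033, -0.113, 0.168]] [ 0.806 -0.107]
top now 166 [ 0.0281 -0.1267  0.147 ] [[0.014, -0.141, 0.134], [0.042, -0.113, 0.158]] [ 1.029 -0.123]
scene before 121 [ 0.0174 -0.1302  0.1547] [[0.007, -0.143, 0.137], [0.035, -0.116, 0.168]] [ 0.65  -0.083]
scene now 50 [ 0.0221 -0.1249  0.142 ] [[0.014, -0.138, 0.132], [0.034, -0.116, 0.156]] [ 0.692 -0.076]
```

View pics/s5.png

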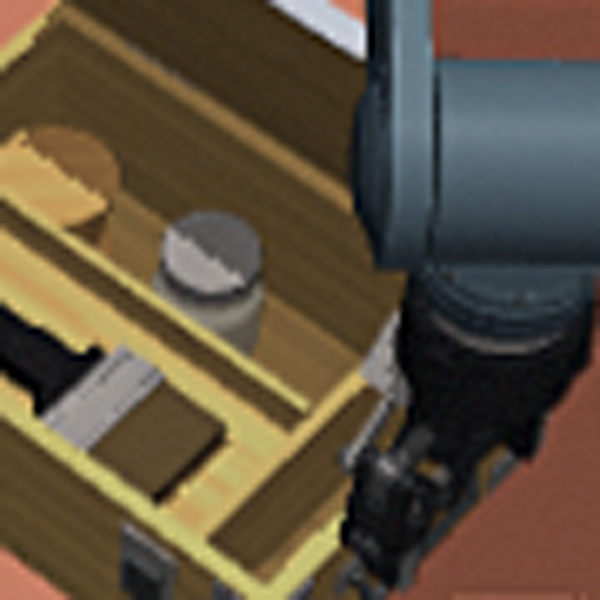

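The plate has stayed 13 mm along its press direction, so the stay is broken (knee about 0.4 rad). The brush is still flat at (120,420). Next: go over the lid's edge and get behind it with the fingers closed.

```bash
python3 -m creep '{"slide":[[0,0,-40],[0,0,-40],[0,0,-40],[0,0,-40],[0,0,-40],[0,0,0]],"turn":[0,0,0,0,0,0]}' 0 | grep -E 'pos|grip'
python3 - <<'E'
from h import *
go(CW(.115,0,.40),1.156)
r=.19
pr=None
for p in np.radians(range(70,-1,-10)):
    c=np.array([.11-r*np.cos(p)+.012*np.sin(p)+.015,.115+r*np.sin(p)+.012*np.cos(p)+.025])
    print(round(np.degrees(p)),c.round(4),None if pr is None else ((pr-c)*1000).round(1));pr=c
E
```

```text
tool_pos: [0.5849, 0.2955, 0.4081]
grip_width: 0.0001
grip_force: 0.0
t 14.85 pos [0.5849 0.2955 0.4081] yaw 1.1557 slide [-208.3 -168.4    8.1] turn -0.0 J [ 0.3   0.17  1.37 -0.    1.59  0.71] F [-0.3  0.5  1.1] w 0.0001
70 [0.0713 0.3226] None
60 [0.0404 0.3105] [30.9 12.1]
50 [0.0121 0.2933] [28.3 17.3]
40 [-0.0128  0.2713] [24.9 21.9]
30 [-0.0335  0.2454] [20.7 25.9]
20 [-0.0494  0.2163] [15.9 29.1]
10 [-0.06    0.1848] [10.6 31.4]
0 [-0.065  0.152] [ 5.  32.8]
```

```bash
python3 -m creep '{"slide":[[-30,-24,0],[-30,-24,0],[-30,-24,0],[-30,-24,0],[-30,-24,0],[-30,-24,0],[-28,-24,0],[0,0,0]],"turn":[0,0,0,0,0,0,0,0]}' | grep -E 'pos|rot|^force'
python3 - <<'E'
from h import *
go(CW(.105,0,.315),1.156)
E
```

```text
tool_pos: [0.3431, 0.1718, 0.3999]
eef_rot: [0.0, 0.838, 0.546, 0.0]
force: [1.4, 0.5, 0.6]
t 15.65 pos [0.3431 0.1718 0.3999] yaw 1.1549 slide [ 2.4 13.  84.9] turn -0.001 J [ 0.17 -0.51  1.99 -0.    1.67  0.58] F [1.4 0.5 0.6] w 0.0
```

```bash
python3 -m creep '{"slide":[[0,0,20],[0,0,30],[0,0,32],[0,10,0],[0,10,0],[0,8,0],[0,0,0]],"turn":[0,0,0,0,0,0,0]}' | grep -E 'pos|rot|^force'
python3 -m creep '{"slide":[[0,4,0],[0,4,0],[0,4,0],[0,0,0]],"turn":[0,0,0,0]}' | grep -E 'pos|^force'
python3 -m creep '{"slide":[[0,4,0],[0,4,0],[0,4,1],[0,4,1],[0,0,0]],"turn":[0,0,0,0,0]}' | grep -E 'pos|^force'
python3 - <<'E'
from h import *
print((np.array(robot.get_obs()["tool_pos"][:2])-c0)@cx); go(CW(0,0,.3))
E
python3 st.py
```

```text
tool_pos: [0.3731, 0.1611, 0.3201]
eef_rot: [0.001, 0.838, 0.546, 0.001]
force: [-0.3, -0.8, -1.0]
tool_pos: [0.3825, 0.1566, 0.3184]
force: [0.1, 0.1, 0.8]
tool_pos: [0.3969, 0.1503, 0.3161]
force: [-1.9, 1.4, 1.4]
0.06012291973575752
t 17.25 pos [0.3969 0.1503 0.3161] yaw 1.1556 slide [ 0.4 60.1 16.1] turn 0 J [ 0.09 -0.37  2.03  0.    1.48  0.51] F [-1.9  1.4  1.4] w 0.0001
0.11 19 -0.012 0.026
0.12 8 -0.001 0.021
0.13 12 0.01 0.023
0.14 45 0.013 0.035
0.15 48 0.023 0.056
0.16 17 0.035 0.057
0.17 6 0.048 0.06
0.18 7 0.048 0.059
lid slope [-0.38449712  0.15392741] 68.96839192321409 x@.32 0.030888327418851114 zmax 0.3328295154874002
t 17.3 pos [0.3969 0.1503 0.3162] yaw 1.1557 slide [128.4  90.1 156.2] turn -0.0 J [ 0.09 -0.37  2.03  0.    1.48  0.51] F [-2.8  1.4  0.9] w 0.0004
```

```bash
python3 -m creep '{"slide":[[0,6,2],[0,6,2],[0,6,3],[0,6,3],[0,6,3],[0,0,0]],"turn":[0,0,0,0,0,0]}' | grep -E 'pos|^force'
python3 -m creep '{"slide":[[0,6,3],[0,6,3],[0,6,4],[0,5,4],[0,5,4],[0,0,0]],"turn":[0,0,0,0,0,0]}' | grep -E 'pos|^force'
python3 - <<'E'
from h import *
l=L(cloud(cam("scene")));a=l[(abs(l[:,1])>.06)&(abs(l[:,1])<.15)&(l[:,0]>-.1)&(l[:,0]<.1)&(l[:,2]>.16)&(l[:,2]<.345)]
print("tool x",((robot.get_obs()["tool_pos"][:2]-c0)@cx).round(4),"lid top",np.percentile(a[:,2],99),a[a[:,2]>np.percentile(a[:,2],95)].mean(0))
E
```

```text
tool_pos: [0.4251, 0.1376, 0.3027]
force: [0.1, 0.1, 0.4]
tool_pos: [0.4506, 0.1264, 0.2849]
force: [0.8, -0.1, -0.0]
tool x 0.0015 lid top 0.29062373101673356 [-0.03275586 -0.02901748  0.29012085]
```

```bash
python3 -m creep '{"slide":[[0,5,4],[0,5,4],[0,5,4],[0,5,5],[0,5,5],[0,0,0]],"turn":[0,0,0,0,0,0]}' | grep -E 'pos|^force'
python3 -m creep '{"slide":[[0,4,5],[0,4,5],[0,4,5],[0,4,5],[0,4,5],[0,0,0]],"turn":[0,0,0,0,0,0]}' | grep -E 'pos|^force'
python3 -m creep '{"slide":[[0,3,6],[0,3,6],[0,3,6],[0,3,6],[0,3,6],[0,0,0]],"turn":[0,0,0,0,0,0]}' | grep -E 'pos|^force'
python3 - <<'E'
from h import *
l=L(cloud(cam("scene")));a=l[(abs(l[:,1])>.07)&(abs(l[:,1])<.15)&(l[:,0]>-.13)&(l[:,0]<.1)&(l[:,2]>.12)&(l[:,2]<.3)]
print("tool x",((robot.get_obs()["tool_pos"][:2]-c0)@cx).round(4),robot.get_obs()["tool_pos"],"lid top",np.percentile(a[:,2],[50,90,99]),a[a[:,2]>np.percentile(a[:,2],90)].mean(0))
E
```

```text
tool_pos: [0.4732, 0.1163, 0.2623]
force: [-0.3, 1.2, 0.6]
tool_pos: [0.4912, 0.1084, 0.2373]
force: [-0.2, -0.7, 0.1]
tool_pos: [0.5043, 0.1025, 0.2068]
force: [0.2, -0.8, -0.0]
tool x -0.0574 [0.50437517 0.10262509 0.2073161 ] lid top [0.17193694 0.18932229 0.19506424] [-0.09254364 -0.01020833  0.19227208]
```

```bash
python3 -m creep '{"slide":[[0,2,6],[0,2,6],[0,2,6],[0,1,6],[0,1,6],[0,0,0]],"turn":[0,0,0,0,0,0]}' | grep -E 'pos|^force'
python3 -m creep '{"slide":[[0,1,5],[0,1,5],[0,1,4],[0,0,3],[0,0,3],[0,0,0]],"turn":[0,0,0,0,0,0]}' | grep -E 'pos|^force'
python3 -m creep '{"slide":[[0,0,2],[0,0,2],[0,0,0]],"turn":[0,0,0]}' | grep -E 'pos|^force'
```

```text
tool_pos: [0.5114, 0.0994, 0.1769]
force: [-0.7, 0.9, -1.0]
tool_pos: [0.5146, 0.0983, 0.1578]
force: [-0.1, -0.7, 0.6]
tool_pos: [0.5147, 0.0983, 0.154]
force: [0.7, 0.2, -1.0]
```

```bash
cat > lid.py <<'E'
from h import *
l=L(cloud(cam("top")))
a=l[(abs(l[:,1])>.06)&(abs(l[:,1])<.15)&(l[:,0]>-.1)&(l[:,0]<.09)&(l[:,2]>.1)&(l[:,2]<.2)]
for x in(-.09,-.05,0,.05,.08):
    q=a[abs(a[:,0]-x)<.01];print(x,len(q),np.median(q[:,2]).round(4) if len(q) else 0)
E
python3 lid.py;python3 -m creep '{"slide":[[0,0,1.5],[0,0,1],[0,0,0]],"turn":[0,0,0]}' | grep -E 'pos|^force'
```

```text
-0.09 387 0.1284
-0.05 387 0.1282
0 401 0.1278
0.05 391 0.1274
0.08 432 0.1275
tool_pos: [0.515, 0.0983, 0.152]
force: [-0.8, 0.4, 2.5]
```

```bash
python3 -m creep '{"slide":[[0,0,1],[0,0,1],[0,0,0],[0,0,0]],"turn":[0,0,0,0]}' | grep -E 'pos|^force'
python3 -m creep '{"slide":[[0,0,-10],[0,0,-30],[0,0,-40],[0,0,-40],[0,0,0],[0,0,0]],"turn":[0,0,0,0,0,0]}' | grep -E 'time|pos|^force'
python3 lid.py
python3 - <<'E'
from h import *
d=cam("scene");cv2.imwrite("pics/s6.png",cv2.resize(d["image"][...,::-1],(800,600)))
E
```

```text
tool_pos: [0.5151, 0.0983, 0.152]
force: [-8.1, -2.1, 14.6]
time: 23.25
tool_pos: [0.5154, 0.0983, 0.2709]
force: [-0.3, -0.3, -1.1]
-0.09 279 0.1272
-0.05 287 0.1275
0 316 0.1275
0.05 304 0.1274
0.08 315 0.1271
```

View pics/s6.png

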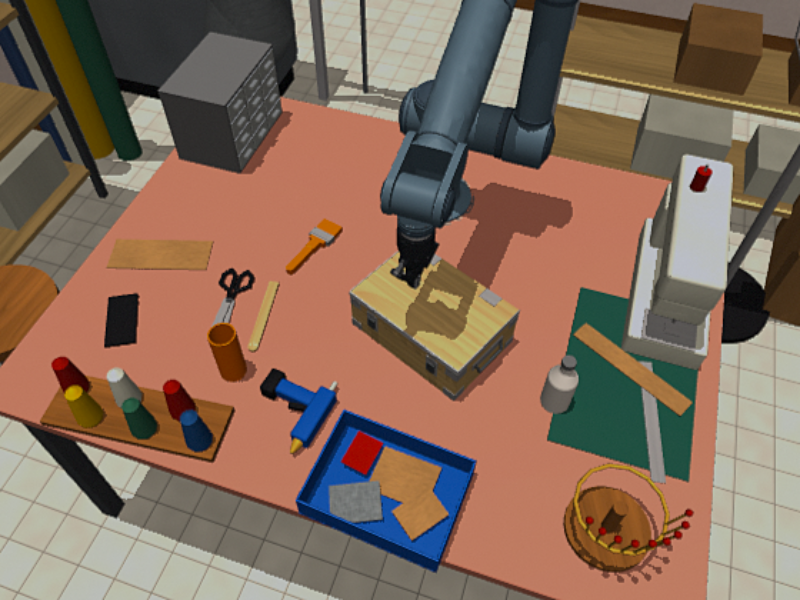

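The lid is flat and shut at (435,310), level at z 0.127. The gripper is clear of it and the bystanders have not moved, so I hand the job in.

```bash
python3 -c "
from bench import robot;print(robot.job_done())"
```

```text
the job is handed in; nothing more can be done
None
```

The job is handed in with no verdict returned: the brush was flat in the front compartment when last seen before the lid closed, the stay is broken at its knee, and the lid measures level and shut with the arm clear and the bystanders unmoved in the final picture.

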